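Lay out the stamping desk in the file archive

TASK

Set up the stamping place on the dark green desk mat: put the flat ink-pad case squarely in the middle of the white printed frame between the red and the blue card boxes, and stand the stamp upright on the middle of the ink-pad case. Stand the jar upright in the middle of the printed frame in front of the red box (on its robot side), and lay the stapler on its base, lengthwise along the frame, in the middle of the printed frame in front of the blue box. Let go of everything and leave it at rest.

Things in the scene. Friction and masses are not known exactly. Their poses are not given: they have to be found in the camera images.
- mat: Fixed dark green desk mat, 250 (x) by 370 (y) by 2 mm thick. Origin: centre of its underside, on the table; x points away from the robot, y to the left. White printed frames: 68 (x) by 96 (y) mm centred at mat x +45, y 0 mm, between the card boxes; and two of 66 by 128 mm centred at x -80, y +115 and -115 mm, one in front of each box. A loose eraser near x -85, y 0 is not part of the job.
- box_red: Fixed red lidded card box, 112 (x) by 82 (y) by 65 mm high, on the mat at mat x +50, y +115 or -115 mm (changes places with the blue box). Origin: centre of its underside, 2 mm above the table; axes parallel to the mat's. The frame in front of it is centred at x -130, y 0 mm in the box's own axes.
- box_blue: Fixed blue lidded card box, same size and axes as the red one, in the other place. The centre of the printed frame in front of it is at x = -130 mm, y = 0 in its own frame.
- ink_pad: Loose closed ink-pad case, a flat black slab with a violet top, 52 (x) by 80 (y) by 18 mm high, 0.14 kg (+-30 %). Origin at the centre of its underside, z up. Grip it across its 52 mm width.
- stamp: Loose hand stamp standing upright: wooden base 30 (x) by 44 (y) by 16 mm high, above it a dark round upright handle, 24 mm diameter, straight from 26 to 64 mm above the underside; 73 mm high in all, 0.08 kg. Origin: centre of its underside, z up along the handle.
- jar: Loose closed round jar, white with an orange band and a yellow lid, 52 mm diameter, 64 mm high, straight sides, 0.12 kg. Origin at the centre of its underside, z up.
- stapler: Loose stapler standing on its base: 110 mm long (x), 46 mm high; black base 32 mm wide and 8 mm high, green arm 28 mm wide (y) from 28 to 46 mm above the underside. 0.2 kg. Origin: centre of the base's underside, z up, x along its length; either way round will do. Grip it across its width at the middle.
Things that resemble listed ones, but are neither listed nor needed, are in the scene too. What is meant by the stamp is not yellow, and is the smaller of those in its own colour.

How it is judged:
By the outcome, as a careful person would: the job done as asked, in the order asked, and still so for the second after the job is handed in, with the robot touching nothing.
It also fails if it takes over 112 s, if anything falls off the work surface, if the arm or the gripper's body presses on something with over 40 N, if the wrist force passes 120 N, or if a joint passes its speed limit or range.

ROBOT

A 6-joint arm with a two-finger parallel gripper is mounted at the origin on the work surface. World frame = base frame: x ahead of the robot, y to its left, z up, the work surface at z = 0. Lengths are in mm, angles in rad, forces in N, time in s.
With the tool pointing down it reaches from about 275 to 825 mm from the base axis. Payload 4.9 kg.
Tool frame: the origin (TCP) lies at the very end of the fingers, on their centre line; the grasp point (between the pads) lies 19 mm behind it (manip.tcp_to_grasp is the distance from the TCP to the grasp point, in mm); z points along the fingers, y is the line along which they close (so a half turn about z gives the same grasp; the last joint's range is limited). The gripper opens to 85 mm and grips with 20 to 120 N. Pads are 22 mm wide; open, the fingers measure 114 mm over their backs; the gripper's body (76 mm by 85 mm) begins 54 mm behind the grasp point. The pads swing forward as they close: fully open they stand 13 mm farther back than shut.
Start: joints at [-1.449, 0.326, -0.193, 1.052, 0, 1.437], TCP at [139.172, -532.118, 231.281] pointing down, gripper open.
Joint ranges: [-2.65, 2.65], [-0.97, 1.79], [-1.3, 1.35], [-1.93, 2.1], [-1.47, 1.37], [-3.14, 3.14]. Speed limits (rad/s): [2.57, 2.57, 3.14, 3.14, 3.14, 3.14].

INTERFACE

Orientations are given as a rotation vector (axis times angle).
In Python, from plant import get_state, grab_frame, camera_info, ticket, manip gives the robot as it stands.
- The arm moves only by the tool jog_arm, never from a script. Its argument "rows" is a list of rows, each a list of 6 numbers: the shift along the tool's x, y, z in m, then the turn, a rotation vector about the tool's x, y, z in rad. In form: [[tx, ty, tz, rx, ry, rz], ...]. A call has 1 to 20 rows; each row shifts and turns the commanded pose from where the row before left it, along the tool's axes as they then stand; what a row does not reach is not made up. A row lasts 1/8 s, in which the tool goes at most 62.5 mm and 10.7 degrees, less where a joint would pass 70% of its speed; a pose out of reach is approached as far as the arm can. A call is refused whole if a number of a shift passes 0.0625 or a number of a turn 0.188, either way. A call with a gripper value outside its range is refused whole. "gripper" is the finger opening in m, from 0 to 0.0854, set as the call begins (left out, the last holds). The fingers move at their own pace and stop on an object; "newtons" is the grip in N (left out, the last holds). Time passes only in rows, so rows that do not move let the fingers close. It gives the time, the measured TCP pose, the force, the opening and the grip force at its end, in the units of the state.
- get_state(): the state, without advancing time (a new reading comes with each control period).
- grab_frame(name): name is "scene" or "side" or "wrist"; returns the picture (384x512x3 uint8, blue, green, red); there is no depth.
- camera_info(name): a dict with "vertical_fov" (degrees; the focal length in pixels is half the picture's height over the tangent of half this angle, whatever the lens; pixels are square), "cx", "cy" (the principal point, pixels), "D" ([k1, k2, p1, p2, k3] as OpenCV has them; the pictures are not rectified), "pose" (4x4, takes a point from camera to world coordinates). Camera axes: x right, y up, looking along -z (the intrinsics and any distortion apply to the point x, -y, -z); pixel columns grow to the right and rows downward; lengths in mm; the calibration is good to about 2 mm. A picture is of the moment at which its call begins: read the wrist's pose just before it. camera_info takes no time and is no camera call; for the wrist camera it gives the pose at the moment of the call.
- ticket.job_done(): hands the job in; it is judged then, once.
The state is a dict: "time_s": time; "qpos": joint angles; "joint_velocities": joint speeds; "joint_efforts": joint torques, N m; "eef_pos": TCP position; "ee_rot": TCP orientation; "wrist_force": force on the tool from outside, world axes, zero at the start; "moment": the same for the moment, N m; "grip_width": opening from 0.0 (shut) to 1.0 (fully open); "finger_force": force on a finger pad.
Only numpy, scipy, OpenCV 4.12 (cv2) and the standard library are available. Lean on these libraries where they do the work, as an engineer would, in place of code of your own. Each camera call takes 0.05 s, during which the arm holds its last target. There are 200 camera calls.

## Working session

There is one attempt and no reset: what is moved stays moved. The work goes in short steps, Python scripts to look and compute and a tool call to move; the robot and the scene stay as the last step left them, time stands still between calls to the robot, and variables do not carry over. Pictures are saved under pics/ and viewed, at most 14 in all, crops included, and the job is handed in when it is done.

Besides the shell and the picture viewer there is one more tool, called after "Emit:" by a JSON object that holds its "name" and its "arguments". jog_arm: Moves the arm, as the interface text tells. Its arguments: {"type":"object","properties":{"rows":{"type":"array"},"gripper":{"type":"number"},"newtons":{"type":"number"}},"required":["rows"]}

```bash
ls; mkdir -p pics; python3 - <<'E'
from plant import *
import cv2,numpy as np
print(get_state())
for n in("scene","side"):
    f=grab_frame(n);cv2.imwrite(f"pics/{n}0.png",f);c=camera_info(n);print(n,c)
E
```

```text
pics
{'time_s': 0.0, 'qpos': array([-1.44919815e+00,  3.26944007e-01, -1.93611171e-01,  1.05199397e+00,
        2.48696363e-06,  1.43660144e+00]), 'joint_velocities': array([ 0.00085608,  0.00047731,  0.00091289,  0.00215535,  0.00050635,
       -0.00122073]), 'joint_efforts': array([-3.03914712e-04, -4.43397260e+01,  2.62440312e+01,  1.56544562e-02,
       -2.16362255e-04, -2.14964388e-06]), 'eef_pos': array([ 139.09882554, -531.50572283,  230.49141108]), 'ee_rot': array([-3.11419487e+00, -4.00480725e-01, -2.12358842e-05]), 'wrist_force': array([-0.09188758, -0.4796311 , -0.08639872]), 'moment': array([ 0.03029693, -0.02722103,  0.01430791]), 'finger_force': 0.0, 'grip_width': 0.999772444619242}
scene {'vertical_fov': 44.267148742317055, 'cx': 249.052595078976, 'cy': 184.32020139341918, 'D': array([0.02930911, 0.        , 0.        , 0.        , 0.        ]), 'pose': array([[-7.56604427e-01, -4.37424211e-01,  4.86014197e-01,
         1.23691156e+03],
       [ 6.53869636e-01, -5.08486965e-01,  5.60263782e-01,
         7.58103259e+02],
       [ 2.05894118e-03,  7.41687984e-01,  6.70741899e-01,
         9.99742450e+02],
       [ 0.00000000e+00,  0.00000000e+00,  0.00000000e+00,
         1.00000000e+00]])}
side {'vertical_fov': 46.646121526097744, 'cx': 259.92474167568196, 'cy': 189.0538653426908, 'D': array([-0.13070825,  0.        ,  0.        ,  0.        ,  0.        ]), 'pose': array([[-9.45017426e-01,  2.30453946e-01, -2.32019489e-01,
         2.80754355e+02],
       [-3.26809245e-01, -6.90999899e-01,  6.44759535e-01,
         6.80713126e+02],
       [-1.17380643e-02,  6.85135110e-01,  7.28321426e-01,
         8.66826436e+02],
       [ 0.00000000e+00,  0.00000000e+00,  0.00000000e+00,
         1.00000000e+00]])}
```

View pics/scene0.png

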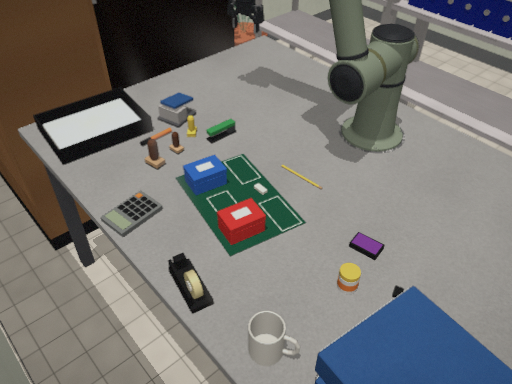

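View pics/side0.png

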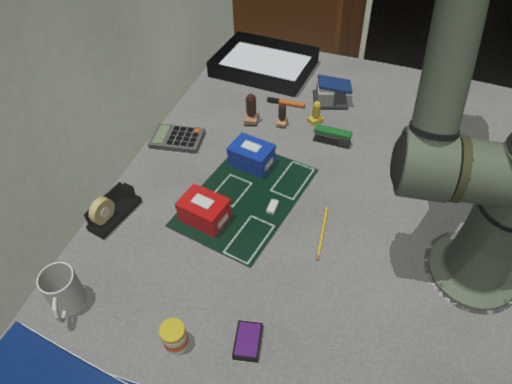

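The red box is at +y. The ink pad is at scene (367,245) and the jar at (349,277). The stapler is at (221,130). Of the two brown stamps, the smaller one is at scene (176,143), side (282,117).

```bash
cat > h.py <<'E'
import cv2,numpy as np
from plant import *
from scipy.spatial.transform import Rotation as R
def cast(info,uv,z):
    """pixels -> world points on plane z"""
    f=192/np.tan(np.radians(info["vertical_fov"]/2))
    K=np.array([[f,0,info["cx"]],[0,f,info["cy"]],[0,0,1.]])
    p=cv2.undistortPoints(np.float64(uv).reshape(-1,1,2),K,np.float64(info["D"])).reshape(-1,2)
    T=info["pose"]; d=np.c_[p[:,0],-p[:,1],-np.ones(len(p))]@T[:3,:3].T; o=T[:3,3]
    return (o+d*((z-o[2])/d[:,2])[:,None])[:,:2]
def proj(info,P):
    f=192/np.tan(np.radians(info["vertical_fov"]/2))
    K=np.array([[f,0,info["cx"]],[0,f,info["cy"]],[0,0,1.]]);T=np.linalg.inv(info["pose"])
    c=(np.float64(P)@T[:3,:3].T+T[:3,3])*[1,-1,-1]
    return cv2.projectPoints(c,np.zeros(3),np.zeros(3),K,np.float64(info["D"]))[0].reshape(-1,2)
def mask(f,lo,hi,box=None):
    m=cv2.inRange(cv2.cvtColor(f,cv2.COLOR_BGR2HSV),np.array(lo),np.array(hi))
    if box: b=np.zeros_like(m);b[box[1]:box[3],box[0]:box[2]]=1;m=m*b
    return m
def blobs(m,amin=30):
    c,_=cv2.findContours(m,cv2.RETR_CCOMP,cv2.CHAIN_APPROX_NONE)
    return sorted([x[:,0,:] for x in c if cv2.contourArea(x)>amin],key=lambda x:-cv2.contourArea(x.astype(np.int32)))
def rect(P):
    (c,s,a)=cv2.minAreaRect(np.float32(P))
    if s[0]<s[1]: s=s[::-1];a+=90      # a: direction of long side, deg
    return np.round(c,1),np.round(s,1),round((a+90)%180-90,1)
def say(f="pose"):
    s=get_state();print("t",round(s["time_s"],2),"tcp",np.round(s["eef_pos"],1),"R",np.round(R.from_rotvec(s["ee_rot"]).as_matrix(),3).tolist(),"F",np.round(s["wrist_force"],1),"w",round(s["grip_width"]*85.4,1),"ff",round(s["finger_force"],1))
E
cat > m.py <<'E'
from h import *
B={"scene":dict(pad=(340,225,395,265),jar=(330,258,370,295),st=(200,112,240,145),mat=(170,150,305,250),small=(165,128,187,156),big=(140,132,167,170)),
"side":dict(pad=(225,312,270,368),jar=(150,312,195,358),st=(308,120,358,150),mat=(165,145,322,265),small=(272,98,292,130),big=(240,90,262,128))}
for n in B:
    f=cv2.imread(f"pics/{n}0.png");i=camera_info(n);b=B[n]
    for k,lo,hi,z in(("pad",(120,60,40),(165,255,255),18),("jar",(20,120,120),(35,255,255),64),("st",(45,100,50),(85,255,255),46),
        ("small",(5,60,90),(25,255,255),16),("big",(5,60,90),(25,255,255),16),("small",(0,0,0),(180,255,70),64),("big",(0,0,0),(180,255,70),64)):
        for c in blobs(mask(f,lo,hi,b[k]),8)[:1]: 
            print(n,k,z,c.min(0),c.max(0),*rect(cast(i,c,z)))
    for c in blobs(mask(f,(0,0,110),(180,90,255),b["mat"]))[:9]: print(n,"white",c.mean(0).round(),*rect(cast(i,c,2)))
    for c in blobs(mask(f,(55,60,15),(95,255,90),b["mat"]),200)[:5]: print(n,"mat",c.mean(0).round(),*rect(cast(i,c,2)))
E
python3 m.py
```

```text
scene pad 18 [351 232] [382 254] [439.7 327.1] [74.7 46.1] -77.9
scene jar 64 [340 263] [360 281] [580.5 379.6] [56.9 48.4] 41.0
scene st 46 [207 119] [234 135] [ 425.1 -328.8] [114.3  41.2] -2.6
scene small 16 [169 144] [183 152] [ 590.2 -366.6] [53.8 36.5] -77.8
scene big 16 [145 155] [164 168] [ 683.  -354.7] [70.4 48.5] -78.2
scene small 64 [172 134] [178 146] [ 601.2 -346. ] [65.8 17.8] 61.1
scene big 64 [149 146] [157 159] [ 691.5 -338.4] [70.3 25.3] 58.1
scene white [231. 185.] [573.5 -68.2] [458.7 439. ] -40.7
scene white [278. 230.] [558.   97.9] [222.4 158. ] 44.2
scene white [280. 213.] [527.1  77.4] [127.7  63.6] 79.2
scene white [242. 169.] [ 484.1 -148.4] [128.8  63.6] 79.5
scene white [241. 213.] [613.6   2.8] [55.5 33.8] -10.6
scene white [204. 166.] [ 567.4 -238.4] [55.5 34.4] -12.2
scene white [260. 188.] [499.1 -39.8] [52.8 29. ] 89.2
scene white [219. 198.] [625.  -76.7] [74.9 70.1] -10.4
scene mat [241. 205.] [584.8 -49.3] [366.8 246.9] 79.1
scene mat [280. 213.] [526.6  76.8] [118.9  56.2] 79.1
scene mat [242. 169.] [ 483.2 -149.4] [117.5  55.6] 79.1
scene mat [
[... 524 characters left out ...]
.] [468.8 -82.7] [430.1 156.6] -76.3
side white [217. 247.] [588.5 109.6] [269.5 145.8] 27.1
side white [187. 175.] [726.5 -65.8] [286.5 185.6] -62.5
side white [249. 239.] [527.9  77.6] [125.4  62.9] 78.9
side white [292. 180.] [ 484.2 -148.3] [126.8  62.9] 79.1
side white [202. 201.] [686.1   2.6] [57.  34.8] -13.1
side white [235. 187.] [629.1 -59.4] [102.1  76.3] 78.6
side white [272. 206.] [507.8 -38.5] [52.1 22.8] 87.8
side white [251. 147.] [ 634.6 -230.3] [59.  30.8] 18.3
side mat [247. 206.] [583.9 -48.3] [365.3 246.6] 79.0
side mat [249. 239.] [528.   78.5] [118.5  56.9] 79.0
side mat [292. 180.] [ 484.4 -147.3] [115.   56.3] 79.3
side mat [233. 189.] [628.6 -59.6] [82.8 58.1] 79.3
```

Emit:
{"name": "jog_arm", "arguments": {"rows": [[0.0318,-0.0472,0,0,0,0],[0.0318,-0.0472,0,0,0,0],[0.0318,-0.0472,0,0,0,0],[0.0318,-0.0472,0,0,0,0],[0.0318,-0.0472,0,0,0,0],[0.0318,-0.0472,0,0,0,0],[0.0318,-0.0472,0,0,0,0],[0.0318,-0.0472,0,0,0,0],[0.0318,-0.0472,0,0,0,0],[0.0318,-0.0472,0,0,0,0],[0.0318,-0.0472,0,0,0,0],[0.0318,-0.0472,0,0,0,0],[0.0318,-0.0472,0,0,0,0],[0.0318,-0.0472,0,0,0,0],[0.0318,-0.0472,0,0,0,0],[0.0318,-0.0472,0,0,0,0]]}}

```text
time_s: 2.1
eef_pos: [457.5, 264.1, 233.3]
ee_rot: [-3.039, -0.541, 0.018]
wrist_force: [-0.1, -0.8, -0.4]
grip_width: 0.998
finger_force: 0.0
```

Emit:
{"name": "jog_arm", "arguments": {"rows": [[0,0,0,0,0,-0.18],[0,0,0,0,0,-0.18],[0,0,0,0,0,-0.18],[0,0,0,0,0,-0.18],[0,0,0,0,0,-0.18],[0,0,0,0,0,-0.18],[0,0,0,0,0,-0.18],[0,0,0,0,0,-0.18],[0,0,0,0,0,-0.082],[0,0,0,0,0,0]]}}

```text
time_s: 3.35
eef_pos: [456.9, 262.8, 233.5]
ee_rot: [-1.835, -2.491, -0.045]
wrist_force: [-1.0, -0.4, -0.1]
grip_width: 1.003
finger_force: 0.0
```

```bash
cat >> h.py <<'E'
def go(x,y,z,yawx=None):
    """prints total shift in tool axes (mm) to target and the turn about tool z left; yaw of tool x in deg"""
    s=get_state();M=R.from_rotvec(s["ee_rot"]).as_matrix()
    d=M.T@(np.array([x,y,z])-s["eef_pos"]);yx=np.degrees(np.arctan2(M[1,0],M[0,0]))
    # tool tilt correction (rx, ry) that brings tool z to straight down
    t=np.cross([0,0,1],M.T@[0,0,-1])
    print("t",round(s["time_s"],2),"tcp",np.round(s["eef_pos"],1),"yawx",round(yx,1),"tilt fix",np.round(t,3),"| shift",np.round(d,1),"n",round(np.linalg.norm(d)/62.5,1),"| turn rz",None if yawx is None else round(-np.radians((yawx-yx+180)%360-180),3),"F",np.round(s["wrist_force"],1),"w",round(s["grip_width"]*85.4,1))
E
python3 - <<'E'
from h import *
go(440,327.7,4,101.9)
i=camera_info("wrist");f=grab_frame("wrist");cv2.imwrite("pics/w1.png",f);print(i["pose"].round(2).tolist(),i["vertical_fov"])
for c in blobs(mask(f,(120,60,40),(165,255,255)),100)[:2]: print(rect(cast(i,c,18)))
for c in blobs(mask(f,(0,0,0),(180,255,60)),500)[:3]: print("blk",c.min(0),c.max(0),rect(cast(i,c,18)),rect(cast(i,c,0)))
E
```

```text
t 3.35 tcp [456.9 262.8 233.5] yawx 107.2 tilt fix [-0.004 -0.055  0.   ] | shift [ 54.1   4.1 232.8] n 3.8 | turn rz 0.093 F [-1.  -0.4 -0.1] w 85.6
[[0.95, -0.29, -0.06, 438.65], [0.3, 0.93, 0.21, 322.25], [-0.0, -0.22, 0.97, 379.4], [0.0, 0.0, 0.0, 1.0]] 65.46572870151863
(array([438.8, 327.6]), array([74. , 46.2]), -78.5)
blk [  0 243] [511 383] (array([509.7,  77. ]), array([727.7, 214.9]), 17.4) (array([513.2,  64.8]), array([763.9, 225.6]), 17.4)
blk [235  84] [284 156] (array([438.9, 327.5]), array([78.8, 51. ]), -78.5) (array([438.9, 327.8]), array([82.8, 53.5]), -78.5)
blk [237  85] [283 155] (array([439. , 327.6]), array([76.2, 48.2]), -78.6) (array([439. , 327.8]), array([80. , 50.6]), -78.6)
```

Emit:
{"name": "jog_arm", "arguments": {"rows": [[0,0,0,-0.004,-0.055,0.1],[0,0,0,0,0,0],[0.034,-0.0023,0.03,0,0,0],[0.033,-0.0023,0.04,0,0,0],[0,0,0.04,0,0,0],[0,0,0.04,0,0,0],[0,0,0.023,0,0,0],[0,0,0,0,0,0],[0,0,0,0,0,0]]}}

```text
time_s: 4.53
eef_pos: [439.5, 327.9, 61.7]
ee_rot: [-1.985, -2.433, 0.001]
wrist_force: [0.6, -0.0, -0.1]
grip_width: 0.994
finger_force: 0.0
```

```bash
python3 - <<'E'
from h import *
go(439,327.7,4,101.5)
E
```

```text
t 4.53 tcp [439.5 327.9  61.7] yawx 101.6 tilt fix [-0.001 -0.001  0.   ] | shift [-0.1 -0.5 57.7] n 0.9 | turn rz 0.001 F [ 0.6 -0.  -0.1] w 84.9
```

Emit:
{"name": "jog_arm", "arguments": {"gripper": 0.066, "rows": [[0,0,0,0,0,0],[0,0,0.02,0,0,0],[0,0,0.02,0,0,0],[0,0,0.01,0,0,0],[0,0,0.006,0,0,0],[0,0,0,0,0,0],[0,0,0,0,0,0]]}}

```text
time_s: 5.4
eef_pos: [439.2, 327.8, 5.4]
ee_rot: [-1.986, -2.433, 0.001]
wrist_force: [0.2, -0.2, -0.4]
grip_width: 0.77
finger_force: 0.0
```

Emit:
{"name": "jog_arm", "arguments": {"gripper": 0.03, "newtons": 50, "rows": [[0,0,0,0,0,0],[0,0,0,0,0,0],[0,0,0,0,0,0],[0,0,0,0,0,0]]}}

```text
time_s: 5.9
eef_pos: [439.3, 327.9, 5.8]
ee_rot: [-1.986, -2.433, 0.001]
wrist_force: [-0.3, 0.6, 5.2]
grip_width: 0.589
finger_force: 52.4
```

Emit:
{"name": "jog_arm", "arguments": {"rows": [[0,0,-0.02,0,0,0],[0,0,-0.04,0,0,0],[0,0,-0.04,0,0,0.13],[0,0,-0.04,0,0,0.13],[0,0,-0.014,0,0,0.132],[-0.0313,0.0235,0,0,0,0],[-0.0313,0.0235,0,0,0,0],[-0.0313,0.0235,0,0,0,0],[-0.0313,0.0235,0,0,0,0],[-0.0313,0.0235,0,0,0,0],[-0.0313,0.0235,0,0,0,0],[-0.0313,0.0235,0,0,0,0],[-0.0313,0.0235,0,0,0,0],[-0.0313,0.0235,0,0,0,0],[-0.0313,0.0235,0,0,0,0],[-0.0313,0.0235,0,0,0,0],[0,0,0,0,0,0],[0,0,0,0,0,0]]}}

```text
time_s: 8.15
eef_pos: [627.1, -58.9, 158.1]
ee_rot: [-2.42, -1.998, 0.004]
wrist_force: [0.3, 0.1, -1.1]
grip_width: 0.591
finger_force: 52.8
```

```bash
python3 - <<'E'
from h import *
go(628.6,-58.5,8,79.15)
i=camera_info("wrist");f=grab_frame("wrist");cv2.imwrite("pics/w2.png",f)
for n in("wrist","side"):
    print(n,[ (c.mean(0).round().tolist(),)+rect(cast(camera_info(n),c,cam)) for cam in(20,) for c in blobs(mask(grab_frame(n),(120,60,40),(165,255,255)),100)[:2]])
E
```

```text
t 8.15 tcp [627.1 -58.9 158.1] yawx 79.1 tilt fix [-0.004  0.     0.   ] | shift [  0.7   2.  150.1] n 2.4 | turn rz -0.001 F [ 0.3  0.1 -1.1] w 50.5
wrist [([256.0, 253.0], array([ 610.4, -139.2]), array([156.7,  97.2]), 79.2)]
side [([225.0, 143.0], array([ 704. , -219.1]), array([95.9, 58.9]), 82.7)]
```

View pics/w2.png

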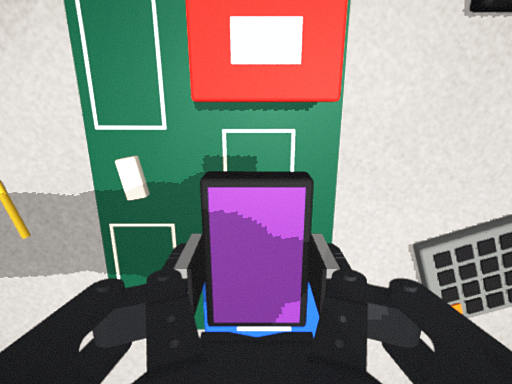

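The pad is held square, with the middle frame's corners visible at (222,130) and (295,130). I'll compare the pad with the frame numerically.

```bash
python3 - <<'E'
from h import *
f=cv2.imread("pics/w2.png");i=camera_info("wrist")
a=np.radians(-10.85);M=np.array([[np.cos(a),np.sin(a)],[-np.sin(a),np.cos(a)]]);o=np.array([584.4,-50.2])
mat=lambda P:((P-o)@M.T).round(1)
m=mask(f,(0,0,190),(180,90,255),(215,125,302,170))
for v in(145,155,165):
    u=np.flatnonzero(m[v]);L=u[u<258].mean();Rr=u[u>258].mean();print(v,L,Rr,mat(cast(i,[[L,v],[Rr,v]],2)).tolist())
r=np.flatnonzero(m[:,255]);print("edge",mat(cast(i,[[258,r.mean()]],2)))
for box,name in(((70,0,180,140),"F red"),):
    for c in blobs(mask(f,(0,0,190),(180,90,255),box),300)[:2]: print(name,mat(cast(i,c.astype(float),2)).min(0),mat(cast(i,c,2)).max(0))
c=blobs(mask(f,(120,60,40),(165,255,255)),100)[0]
q=rect(cast(i,c,170));print(q,mat(np.array(q[0])))
E
```

```text
145 224.0 292.5 [[10.4, 34.3], [78.5, 34.4]]
155 224.5 292.5 [[10.6, 24.3], [78.8, 24.4]]
165 225.0 291.5 [[10.8, 14.1], [78.2, 14.2]]
edge [[44.2 48.4]]
F red [-115.9   49.4] [-45.6 159.6]
F red [-141.    39.7] [-125.5  124.5]
(array([626.5, -59.2]), array([73.1, 45.4]), 79.2) [43.  -0.9]
```

Emit:
{"name": "jog_arm", "arguments": {"rows": [[0.0007,0.0018,0.02,-0.004,0,0],[0,0,0.04,0,0,0],[0,0,0.04,0,0,0],[0,0,0.03,0,0,0],[0,0,0.012,0,0,0],[0,0,0.005,0,0,0],[0,0,0,0,0,0],[0,0,0,0,0,0]]}}

```text
time_s: 9.3
eef_pos: [630.9, -59.3, 12.9]
ee_rot: [2.42, 1.998, 0.003]
wrist_force: [0.2, -0.9, -1.6]
grip_width: 0.588
finger_force: 52.8
```

```bash
python3 - <<'E'
from h import *
go(628.6,-58.5,7.5,79.15)
E
```

```text
t 9.3 tcp [630.9 -59.3  12.9] yawx 79.1 tilt fix [ 0.004  0.001 -0.   ] | shift [ 0.4 -2.4  5.4] n 0.1 | turn rz -0.001 F [ 0.2 -0.9 -1.6] w 50.2
```

Emit:
{"name": "jog_arm", "arguments": {"rows": [[0.0004,-0.0022,0,0.003,0,0],[0,0,0.004,0,0,0],[0,0,0.0015,0,0,0],[0,0,0,0,0,0],[0,0,0,0,0,0]]}}

```text
time_s: 9.93
eef_pos: [628.2, -58.4, 7.8]
ee_rot: [2.422, 2.0, -0.001]
wrist_force: [-3.7, 0.2, 10.9]
grip_width: 0.593
finger_force: 54.2
```

```bash
python3 - <<'E'
from h import *
go(628.6,-58.5,7.5,79.15)
E
```

```text
t 9.93 tcp [628.2 -58.4   7.8] yawx 79.1 tilt fix [ 0.     0.001 -0.   ] | shift [0.  0.4 0.3] n 0.0 | turn rz -0.001 F [-3.7  0.2 10.9] w 50.6
```

Emit:
{"name": "jog_arm", "arguments": {"gripper": 0.068, "rows": [[0,0,0,0,0,0],[0,0,0,0,0,0],[0,0,0,0,0,0],[0,0,-0.02,0,0,0],[0,0,-0.04,0,0,0],[0,0,-0.05,0,0,0],[0,0,-0.05,0,0,0],[0,0,-0.04,0,0,0],[0,0,0,0,0,0],[0,0,0,0,0,0]]}}

```text
time_s: 11.18
eef_pos: [627.6, -58.2, 205.3]
ee_rot: [-2.422, -2.0, 0.003]
wrist_force: [-0.1, -0.2, -0.7]
grip_width: 0.798
finger_force: 0.0
```

```bash
cat >> h.py <<'E'
_a=np.radians(-10.85);_M=np.array([[np.cos(_a),np.sin(_a)],[-np.sin(_a),np.cos(_a)]])
mat=lambda P:((np.array(P)-[584.4,-50.2])@_M.T).round(1)
E
python3 - <<'E'
from h import *
go(595,-362,150,79.15)
i=camera_info("wrist");f=grab_frame("wrist");cv2.imwrite("pics/w3.png",f)
for c in blobs(mask(f,(120,60,40),(165,255,255)),100)[:1]: q=rect(cast(i,c,20));print(q,mat(q[0]),c.min(0),c.max(0))
i=camera_info("side");f=grab_frame("side");cv2.imwrite("pics/s3.png",f)
for c in blobs(mask(f,(120,60,40),(165,255,255)),100)[:1]: q=rect(cast(i,c,20));print(q,mat(q[0]))
E
```

```text
t 11.18 tcp [627.6 -58.2 205.3] yawx 79.1 tilt fix [-0.002  0.001  0.   ] | shift [-304.5   25.6   55.4] n 5.0 | turn rz -0.001 F [-0.1 -0.2 -0.7] w 68.1
(array([627.5, -58.7]), array([73.2, 45.9]), 78.8) [43.9 -0.2] [237 140] [278 204]
(array([628. , -57.6]), array([75.9, 47.7]), 79.1) [44.2  0.9]
```

Emit:
{"name": "jog_arm", "arguments": {"rows": [[-0.0381,0.0033,0,0,0,0],[-0.0381,0.0033,0,0,0,0],[-0.0381,0.0033,0,0,0,0],[-0.0381,0.0033,0,0,0,0],[-0.0381,0.0033,0,0,0,0],[-0.0381,0.0033,0,0,0,0],[-0.0381,0.0033,0,0,0,0],[-0.0381,0.0033,0,0,0,0],[0,0,0,0,0,0],[0,0,0,0,0,0]]}}

```text
time_s: 12.52
eef_pos: [595.7, -361.8, 204.7]
ee_rot: [-2.42, -1.998, 0.002]
wrist_force: [0.2, 0.3, 0.3]
grip_width: 0.799
finger_force: 0.0
```

```bash
python3 - <<'E'
from h import *
go(595,-362,150,79.15)
i=camera_info("wrist");f=grab_frame("wrist");cv2.imwrite("pics/w4.png",f);np.save("w4.npy",i["pose"])
for c in blobs(mask(f,(5,60,60),(25,255,255)),100)[:4]: print(c.min(0),c.max(0),rect(cast(i,c,16)))
E
```

```text
t 12.53 tcp [ 595.7 -361.8  204.7] yawx 79.1 tilt fix [-0.003 -0.001  0.   ] | shift [-0.4 -0.5 54.7] n 0.9 | turn rz -0.001 F [0.2 0.3 0.3] w 68.2
[305 125] [347 185] (array([ 679., -359.]), array([60.4, 40.9]), -78.5)
[230 247] [298 273] (array([ 582.2, -471.6]), array([86.2, 18.2]), 2.8)
[333 150] [365 183] (array([ 698.5, -374.9]), array([37.8, 34.7]), -34.0)
[156 209] [200 248] (array([ 487.8, -419. ]), array([60.2, 30.4]), 45.6)
```

View pics/w4.png

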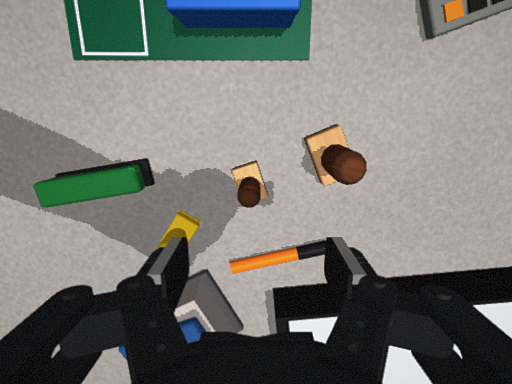

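The small brown stamp is at (249,185), the large one at (330,160) and the yellow one at (180,228). The stapler is at (95,185).

```bash
python3 - <<'E'
from h import *
f=cv2.imread("pics/w4.png");i=camera_info("wrist");i["pose"]=np.load("w4.npy")
box=(222,152,280,215)
h=cv2.cvtColor(f,cv2.COLOR_BGR2HSV);print(h[175,245],h[192,249],h[190,225],h[165,245],h[200,263])
wood=mask(f,(8,75,95),(28,255,255),box);dark=mask(f,(0,80,0),(20,255,94),box)
for n,m,zs in(("wood",wood,(16,)),("dark",dark,(60,66)),("all",wood|dark,(16,))):
    c=blobs(m,30)[0]
    for z in zs: print(n,c.min(0),c.max(0),rect(cast(i,c,z)))
c=blobs(dark,30)[0];v=c[:,1].max()
(cc,r)=cv2.minEnclosingCircle(np.float32(c[c[:,1]>c[:,1].min()+5]));print("circ",cc,r,cast(i,[cc],62))
cw=blobs(wood,30)[0];e=cv2.approxPolyDP(cw.astype(np.int32),2.5,True)[:,0];print(e.tolist(),cast(i,e,16).round(1).tolist())
# straight left edge of the base
cv2.imwrite("pics/w4c.png",cv2.resize(f[145:220,215:285],None,fx=6,fy=6,interpolation=cv2.INTER_NEAREST))
E
```

```text
[ 17 117 239] [  8 169  68] [ 17  14 124] [ 14 144 106] [  0   4 119]
wood [232 162] [267 199] (array([ 584.6, -372.9]), array([44.3, 29.9]), -82.6)
dark [238 177] [259 206] (array([ 585. , -370.5]), array([30. , 21.1]), 79.2)
dark [238 177] [259 206] (array([ 585.5, -368.9]), array([29.4, 20.7]), 79.2)
all [232 161] [267 206] (array([ 583. , -375.1]), array([49.4, 33.8]), -82.6)
circ (249.5, 193.07142639160156) 13.845086097717285 [[ 585.92183114 -371.56697247]]
[[233, 169], [238, 188], [243, 178], [252, 176], [260, 183], [260, 199], [267, 197], [256, 162]] [[569.4, -353.1], [570.4, -375.8], [578.4, -365.4], [588.9, -365.0], [596.3, -374.7], [592.8, -393.5], [601.2, -392.6], [596.4, -350.1]]
```

View pics/w4c.png

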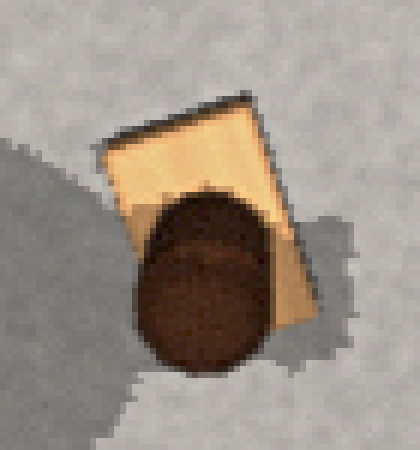

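Emit:
{"name": "jog_arm", "arguments": {"gripper": 0.052, "rows": [[0,0,0,0,0,-0.16],[0,0,0,0,0,-0.159],[-0.0096,-0.0124,0.035,0,0,0],[0,0,0.045,0,0,0],[0,0,0.034,0,0,0],[0,0,0,0,0,0],[0,0,0,0,0,0]]}}

```text
time_s: 13.45
eef_pos: [586.1, -373.4, 93.7]
ee_rot: [2.072, 2.36, -0.002]
wrist_force: [1.2, -0.4, 1.0]
grip_width: 0.607
finger_force: 0.0
```

```bash
python3 - <<'E'
from h import *
go(584.6,-372.9,28,97.4)
E
```

```text
t 13.45 tcp [ 586.1 -373.4   93.7] yawx 97.4 tilt fix [-0.     0.001  0.   ] | shift [ 0.8 -1.4 65.7] n 1.1 | turn rz 0.001 F [ 1.2 -0.4  1. ] w 51.9
```

Emit:
{"name": "jog_arm", "arguments": {"rows": [[0.0005,-0.001,0.02,0,0,0],[0,0,0.03,0,0,0],[0,0,0.016,0,0,0],[0,0,0,0,0,0],[0,0,0,0,0,0]]}}

```text
time_s: 14.08
eef_pos: [584.9, -374.0, 27.8]
ee_rot: [2.073, 2.359, -0.002]
wrist_force: [0.0, -0.4, -0.1]
grip_width: 0.611
finger_force: 0.0
```

Emit:
{"name": "jog_arm", "arguments": {"gripper": 0.01, "newtons": 40, "rows": [[0,0,0,0,0,0],[0,0,0,0,0,0],[0,0,0,0,0,0],[0,0,0,0,0,0],[0,0,0,0,0,0]]}}

```text
time_s: 14.7
eef_pos: [584.6, -373.9, 27.4]
ee_rot: [2.073, 2.359, -0.002]
wrist_force: [-0.5, 0.4, 6.1]
grip_width: 0.267
finger_force: 39.5
```

```bash
python3 - <<'E'
from h import *
go(584.6,-372.9,28,97.4)
E
```

```text
t 14.7 tcp [ 584.6 -373.9   27.4] yawx 97.4 tilt fix [-0.     0.002  0.   ] | shift [ 1.   0.1 -0.6] n 0.0 | turn rz -0.0 F [-0.5  0.4  6.1] w 22.8
```

Emit:
{"name": "jog_arm", "arguments": {"rows": [[0,0,-0.02,0,0,0],[0,0,-0.04,0,0,0],[0,0,-0.045,0,0,0],[0,0,-0.03,0,0,0.16],[0,0,-0.015,0,0,0.159],[0.0353,-0.0019,0,0,0,0],[0.0353,-0.0019,0,0,0,0],[0.0353,-0.0019,0,0,0,0],[0.0353,-0.0019,0,0,0,0],[0.0353,-0.0019,0,0,0,0],[0.0353,-0.0019,0,0,0,0],[0.0353,-0.0019,0,0,0,0],[0.0353,-0.0019,0,0,0,0],[0.0353,-0.0019,0,0,0,0],[0,0,0.04,0,0,0],[0,0,0.03,0,0,0],[0,0,0,0,0,0],[0,0,0,0,0,0]]}}

```text
time_s: 16.95
eef_pos: [628.1, -58.4, 107.6]
ee_rot: [2.422, 2.0, -0.0]
wrist_force: [0.9, 0.0, -0.4]
grip_width: 0.266
finger_force: 39.4
```

```bash
python3 - <<'E'
from h import *
go(627.7,-58.4,47.5,79.15)
z=get_state()["eef_pos"][2]-27.4
i=camera_info("wrist");f=grab_frame("wrist");cv2.imwrite("pics/w5.png",f)
c=blobs(mask(f,(8,75,95),(28,255,255),(150,100,360,384)),100)
for c in c[:2]: q=rect(cast(i,c,z+16));print("wood",c.min(0),c.max(0),q)
for c in blobs(mask(f,(120,60,40),(165,255,255)),100)[:2]: print(c.min(0),c.max(0),rect(cast(i,c,20)))
g=grab_frame("side");cv2.imwrite("pics/s5.png",cv2.resize(g[100:300,120:380],None,fx=3,fy=3))
E
```

```text
t 16.95 tcp [628.1 -58.4 107.6] yawx 79.1 tilt fix [ 0.     0.001 -0.   ] | shift [-0.  -0.5 60.1] n 1.0 | turn rz -0.001 F [ 0.9  0.  -0.4] w 22.8
wood [229 195] [284 241] (array([630. , -47.1]), array([29.9, 26.9]), -10.9)
[227 153] [285 202] (array([630.7, -42.2]), array([45.6, 39.6]), -10.9)
```

View pics/w5.png

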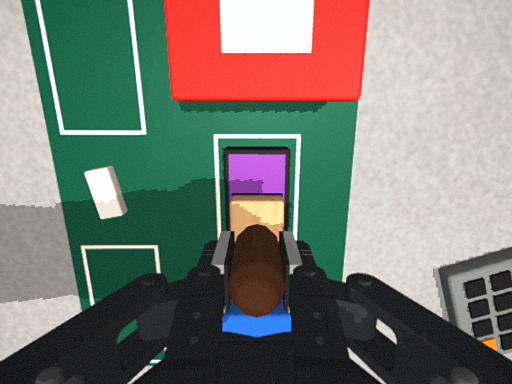

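Emit:
{"name": "jog_arm", "arguments": {"rows": [[-0.002,-0.0004,0.02,0,0,0],[0,0,0.02,0,0,0],[0,0,0.012,0,0,0],[0,0,0,0,0,0],[0,0,0,0,0,0]]}}

```text
time_s: 17.68
eef_pos: [627.2, -60.2, 55.0]
ee_rot: [2.422, 2.0, -0.001]
wrist_force: [0.0, 1.0, -0.3]
grip_width: 0.263
finger_force: 39.4
```

```bash
python3 - <<'E'
from h import *
go(627.7,-58.4,47.5,79.15)
s=get_state()["eef_pos"];z=s[2]-27.4
i=camera_info("wrist");f=grab_frame("wrist");cv2.imwrite("pics/w6.png",f)
X=np.array([.188,.982]);Y=np.array([.982,-.188])
for n,lo,hi,zz in(("wood",(8,75,95),(28,255,255),z+16),("violet",(120,60,40),(165,255,255),20)):
    c=blobs(mask(f,lo,hi,(150,100,360,384)),60)[0];P=cast(i,c,zz)-s[:2]
    print(n,zz.round(1) if n=="wood" else zz,c.min(0),c.max(0),"x max",np.percentile(P@X,97).round(1),"y",(P@Y).min().round(1),(P@Y).max().round(1))
E
```

```text
t 17.68 tcp [627.2 -60.2  55. ] yawx 79.1 tilt fix [ 0.     0.001 -0.   ] | shift [1.8 0.1 7.5] n 0.1 | turn rz -0.001 F [ 0.   1.  -0.3] w 22.5
wood 43.6 [230 195] [283 241] x max 24.9 y -14.9 14.3
violet 20 [220 163] [294 230] x max 38.0 y -22.5 22.8
```

Emit:
{"name": "jog_arm", "arguments": {"rows": [[-0.002,0.0004,0,0,0,0],[0,0,0.005,0,0,0],[0,0,0.0028,0,0,0],[0,0,0,0,0,0],[0,0,0,0,0,0]]}}

```text
time_s: 18.35
eef_pos: [626.6, -62.2, 47.3]
ee_rot: [2.422, 2.0, -0.002]
wrist_force: [-2.5, 0.3, 8.1]
grip_width: 0.266
finger_force: 40.2
```

Emit:
{"name": "jog_arm", "arguments": {"gripper": 0.05, "rows": [[0,0,0,0,0,0],[0,0,0,0,0,0],[0,0,0,0,0,0],[0,0,-0.02,0,0,0],[0,0,-0.04,0,0,0],[0,0,-0.05,0,0,0],[0,0,-0.05,0,0,0],[0,0,0,0,0,0],[0,0,0,0,0,0]]}}

```text
time_s: 19.48
eef_pos: [626.4, -62.0, 205.7]
ee_rot: [-2.422, -2.0, 0.003]
wrist_force: [-0.5, -0.3, -0.1]
grip_width: 0.586
finger_force: 0.0
```

```bash
python3 - <<'E'
from h import *
go(578,379.7,205,79.15)
i=camera_info("wrist");f=grab_frame("wrist");cv2.imwrite("pics/w7.png",f)
for n,lo,hi,zz in(("wood",(8,75,95),(28,255,255),36),("violet",(120,60,40),(165,255,255),20)):
    c=blobs(mask(f,lo,hi,(150,80,360,284)),60)[0];q=rect(cast(i,c,zz));print(n,q,mat(q[0]))
c=blobs(mask(f,(0,0,0),(180,255,45),(150,80,360,240)),300)
for c in c[:2]: q=rect(cast(i,c,18));print("blk",q,mat(q[0]))
cv2.imwrite("pics/w7c.png",cv2.resize(f[100:250,150:350],None,fx=3,fy=3))
E
```

```text
t 19.48 tcp [626.4 -62.  205.7] yawx 79.1 tilt fix [-0.002  0.001  0.   ] | shift [ 424.5 -131.1    0.6] n 7.1 | turn rz -0.001 F [-0.5 -0.3 -0.1] w 50.1
wood (array([626.1, -61.1]), array([42.9, 28.5]), 79.9) [43.  -2.9]
violet (array([627.6, -58.8]), array([74.4, 46.1]), 78.1) [44.  -0.3]
```

View pics/w7c.png

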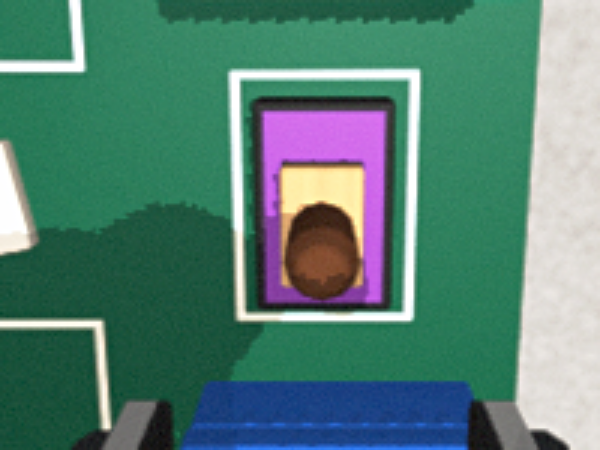

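The pad is centred in its frame. The stamp stands upright but looks about 2.5 mm towards the blue box, so I'll check it in the fixed cameras.

```bash
python3 - <<'E'
from h import *
for n in("side","scene"):
    i=camera_info(n);f=grab_frame(n);cv2.imwrite(f"pics/{n}7.png",f)
    u=proj(i,[[627,-60,36]])[0].astype(int);b=(u[0]-30,u[1]-30,u[0]+30,u[1]+30)
    for k,lo,hi,zz in(("wood",(8,75,95),(28,255,255),36),("violet",(120,60,40),(165,255,255),20)):
        for c in blobs(mask(f,lo,hi,b),8)[:1]: q=rect(cast(i,c,zz));print(n,k,q,mat(q[0]),mat(cast(i,c,zz)).min(0),mat(cast(i,c,zz)).max(0))
    cv2.imwrite(f"pics/{n}7c.png",cv2.resize(f[b[1]-10:b[3]+10,b[0]-10:b[2]+10],None,fx=5,fy=5))
p=[cv2.imread(f"pics/{n}7c.png") for n in("side","scene")];cv2.imwrite("pics/c7.png",np.hstack(p))
E
```

```text
side wood (array([625.7, -57.1]), array([50.9, 34.6]), 79.4) [41.9  1. ] [ 24.5 -24.5] [59.1 26.4]
side violet (array([627.8, -57.6]), array([75.2, 47.4]), 78.3) [44.   0.9] [ 20.3 -36.5] [68.1 38.5]
scene wood (array([630.1, -56.7]), array([51.2, 34.2]), 78.8) [46.1  2.2] [ 29.1 -23.4] [63.4 27.8]
scene violet (array([628.4, -61. ]), array([69.5, 46.6]), 79.1) [45.2 -2.3] [ 21.9 -37.2] [68.5 32.4]
```

View pics/c7.png

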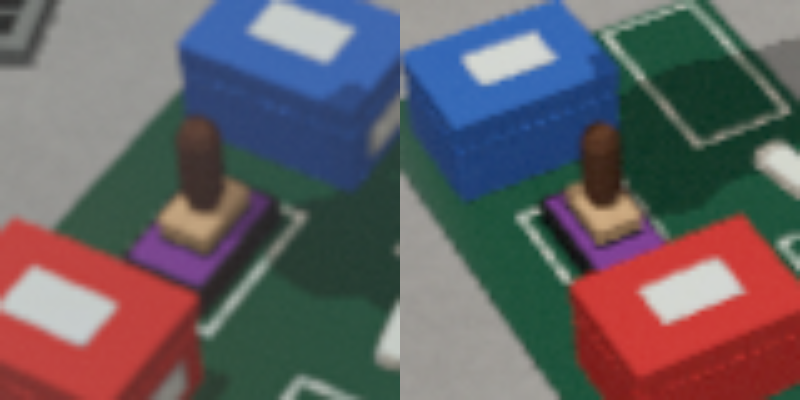

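Emit:
{"name": "jog_arm", "arguments": {"rows": [[0,0,0.05,0,0,0],[0,0,0.05,0,0,0],[0,0,0.04,0,0,0],[0,0,0.018,0,0,0],[0,0,0,0,0,0]]}}

```text
time_s: 20.25
eef_pos: [625.3, -61.8, 46.7]
ee_rot: [-2.42, -1.998, 0.005]
wrist_force: [0.6, 0.4, 0.4]
grip_width: 0.585
finger_force: 0.0
```

Emit:
{"name": "jog_arm", "arguments": {"gripper": 0.01, "rows": [[0,0,0,0,0,0],[0,0,0,0,0,0],[0,0,0,0,0,0],[0,0,0,0,0,0],[0,0,-0.005,0,0,0],[0.0024,0.0006,0,0,0,0],[0,0,0,0,0,0],[0,0,0,0,0,0]]}}

```text
time_s: 21.25
eef_pos: [627.3, -59.7, 52.9]
ee_rot: [-2.422, -2.0, 0.003]
wrist_force: [-0.4, 0.7, -0.8]
grip_width: 0.262
finger_force: 39.3
```

```bash
python3 - <<'E'
from h import *
go(627,-59.6,47.5,79.15)
E
```

```text
t 21.25 tcp [627.3 -59.7  52.9] yawx 79.1 tilt fix [-0.002  0.001  0.   ] | shift [ 0.  -0.3  5.4] n 0.1 | turn rz -0.001 F [-0.4  0.7 -0.8] w 22.4
```

Emit:
{"name": "jog_arm", "arguments": {"rows": [[0,0,0.004,0,0,0],[0,0,0.0015,0,0,0],[0,0,0,0,0,0],[0,0,0,0,0,0]]}}

```text
time_s: 21.75
eef_pos: [627.8, -59.9, 50.0]
ee_rot: [2.422, 2.0, -0.001]
wrist_force: [-5.5, 1.4, 16.8]
grip_width: 0.267
finger_force: 41.1
```

Emit:
{"name": "jog_arm", "arguments": {"gripper": 0.05, "rows": [[0,0,0,0,0,0],[0,0,0,0,0,0],[0,0,0,0,0,0],[0,0,-0.02,0,0,0],[0,0,-0.04,0,0,0],[0,0,-0.05,0,0,0],[0,0,-0.05,0,0,0],[0,0,0,0,0,0],[0,0,0,0,0,0]]}}

```text
time_s: 22.88
eef_pos: [627.4, -59.7, 207.0]
ee_rot: [-2.422, -2.0, 0.003]
wrist_force: [0.0, -0.4, -0.7]
grip_width: 0.588
finger_force: 0.0
```

```bash
python3 - <<'E'
from h import *
go(578,379.7,205,79.15)
i=camera_info("wrist");f=grab_frame("wrist");cv2.imwrite("pics/w8.png",f)
for n,lo,hi,zz in(("wood",(8,75,95),(28,255,255),36),("violet",(120,60,40),(165,255,255),20)):
    c=blobs(mask(f,lo,hi,(150,80,360,284)),60)[0];q=rect(cast(i,c,zz));print(n,q,mat(q[0]))
E
```

```text
t 22.88 tcp [627.4 -59.7 207. ] yawx 79.1 tilt fix [-0.002  0.001  0.   ] | shift [ 422.1 -131.6    2. ] n 7.1 | turn rz -0.001 F [ 0.  -0.4 -0.7] w 50.2
wood (array([627. , -58.6]), array([43.8, 29. ]), 79.2) [43.4 -0.2]
violet (array([627.5, -58.3]), array([73.1, 46.1]), 79.1) [43.9  0.2]
```

Emit:
{"name": "jog_arm", "arguments": {"gripper": 0.078, "rows": [[0.0422,-0.0132,0,0,0,0],[0.0422,-0.0132,0,0,0,0],[0.0422,-0.0132,0,0,0,0],[0.0422,-0.0132,0,0,0,0],[0.0422,-0.0132,0,0,0,0],[0.0422,-0.0132,0,0,0,0],[0.0422,-0.0132,0,0,0,0],[0.0422,-0.0132,0,0,0,0],[0.0422,-0.0132,0,0,0,0],[0.0422,-0.0132,0,0,0,0],[0,0,0,0,0,0],[0,0,0,0,0,0]]}}

```text
time_s: 24.42
eef_pos: [577.2, 378.9, 205.7]
ee_rot: [-2.422, -2.0, 0.007]
wrist_force: [0.5, -0.5, -0.8]
grip_width: 0.911
finger_force: 0.0
```

```bash
python3 - <<'E'
from h import *
i=camera_info("wrist");f=grab_frame("wrist");cv2.imwrite("pics/w9.png",f)
for c in blobs(mask(f,(20,120,100),(35,255,255),(100,60,420,300)),100)[:3]: q=rect(cast(i,c,64));print(c.min(0),c.max(0),q)
c=np.array(q[0]);go(*c,24,79.15)
E
```

```text
[232 156] [283 207] (array([577.2, 378.3]), array([51.4, 50.1]), 79.2)
t 24.48 tcp [577.6 378.4 206.2] yawx 79.0 tilt fix [-0.003  0.003  0.   ] | shift [3.000e-01 1.000e-01 1.822e+02] n 2.9 | turn rz -0.002 F [-0.4 -0.1  0.2] w 78.1
```

Emit:
{"name": "jog_arm", "arguments": {"rows": [[0,0,0.03,-0.002,0.002,0],[0,0,0.05,0,0,0],[0,0,0.05,0,0,0],[0,0,0.035,0,0,0],[0,0,0.017,0,0,0],[0,0,0,0,0,0],[0,0,0,0,0,0]]}}

```text
time_s: 25.35
eef_pos: [579.5, 380.0, 27.4]
ee_rot: [2.423, 1.999, 0.007]
wrist_force: [0.7, 0.2, 0.5]
grip_width: 0.913
finger_force: 0.0
```

Emit:
{"name": "jog_arm", "arguments": {"gripper": 0.035, "newtons": 40, "rows": [[0,0,0,0,0,0],[0,0,0,0,0,0],[0,0,0,0,0,0],[0,0,0,0,0,0],[0,0,0,0,0,0]]}}

```text
time_s: 25.98
eef_pos: [579.1, 380.4, 27.4]
ee_rot: [2.422, 2.0, 0.007]
wrist_force: [0.1, 0.0, 6.1]
grip_width: 0.598
finger_force: 42.2
```

```bash
python3 - <<'E'
from h import *
print(mat([527.6,77.5]), mat([484.2,-148.3]))
go(527.6,77.5,150,79.15)
E
```

```text
[-79.8 114.7] [ -79.9 -115.2]
t 25.98 tcp [579.1 380.4  27.4] yawx 79.1 tilt fix [ 0.003 -0.003  0.   ] | shift [-306.8    7.  -123.5] n 5.3 | turn rz -0.001 F [0.1 0.  6.1] w 51.1
```

Emit:
{"name": "jog_arm", "arguments": {"rows": [[0,0,-0.02,0.003,-0.003,0],[0,0,-0.04,0,0,0],[0,0,-0.045,0,0,0],[-0.034,0.0008,-0.02,0,0,0],[-0.034,0.0008,0,0,0,0],[-0.034,0.0008,0,0,0,0],[-0.034,0.0008,0,0,0,0],[-0.034,0.0008,0,0,0,0],[-0.034,0.0008,0,0,0,0],[-0.034,0.0008,0,0,0,0],[-0.034,0.0008,0,0,0,0],[-0.034,0.0008,0,0,0,0],[0,0,0.02,0,0,0],[0,0,0.03,0,0,0],[0,0,0.03,0,0,0],[0,0,0,0,0,0],[0,0,0,0,0,0]]}}

```text
time_s: 28.1
eef_pos: [527.9, 78.0, 72.0]
ee_rot: [-2.422, -2.001, 0.003]
wrist_force: [0.4, -0.1, -0.7]
grip_width: 0.6
finger_force: 42.1
```

```bash
python3 - <<'E'
from h import *
go(527.6,77.5,29.4,79.15)
s=get_state()["eef_pos"]
i=camera_info("wrist");f=grab_frame("wrist");cv2.imwrite("pics/w10.png",f)
X=np.array([.188,.982]);Y=np.array([.982,-.188])
for c in blobs(mask(f,(20,120,100),(35,255,255),(100,60,420,330)),100)[:1]: 
  P=cast(i,c,s[2]-27.4+64)-s[:2];print(c.min(0),c.max(0),(P@X).max(),(P@Y).min(),(P@Y).max())
i=camera_info("side");f=grab_frame("side");cv2.imwrite("pics/s10.png",f)
for c in blobs(mask(f,(20,120,100),(35,255,255),(180,180,300,300)),30)[:1]: q=rect(cast(i,c,s[2]-27.4+64));print("side",q,mat(q[0]))
E
```

```text
t 28.1 tcp [527.9  78.   72. ] yawx 79.1 tilt fix [-0.001  0.002  0.   ] | shift [-0.5 -0.1 42.6] n 0.7 | turn rz -0.001 F [ 0.4 -0.1 -0.7] w 51.2
[194 226] [318 329] 26.776868267780195 -25.701061522670628 24.793075260284958
side (array([532.6,  84.6]), array([58. , 34.5]), -42.1) [-76.2 122.6]
```

Emit:
{"name": "jog_arm", "arguments": {"rows": [[0,0,0.02,0,0,0],[0,0,0.015,0,0,0],[0,0,0.005,0,0,0],[0,0,0.0025,0,0,0],[0,0,0,0,0,0],[0,0,0,0,0,0]]}}

```text
time_s: 28.95
eef_pos: [527.2, 77.8, 29.4]
ee_rot: [-2.422, -2.0, 0.004]
wrist_force: [-2.8, -0.8, 6.6]
grip_width: 0.596
finger_force: 42.6
```

Emit:
{"name": "jog_arm", "arguments": {"gripper": 0.07, "rows": [[0,0,0,0,0,0],[0,0,0,0,0,0],[0,0,0,0,0,0],[0,0,-0.02,0,0,0],[0,0,-0.04,0,0,0],[0,0,-0.05,0,0,0],[0,0,-0.05,0,0,0],[0,0,-0.02,0,0,0],[0,0,0,0,0,0],[0,0,0,0,0,0]]}}

```text
time_s: 30.2
eef_pos: [526.9, 78.1, 207.3]
ee_rot: [-2.421, -1.999, 0.007]
wrist_force: [-0.1, -0.8, 0.3]
grip_width: 0.818
finger_force: 0.0
```

```bash
python3 - <<'E'
from h import *
go(425,-325,205,0)
i=camera_info("wrist");f=grab_frame("wrist");cv2.imwrite("pics/w11.png",f)
for c in blobs(mask(f,(20,120,100),(35,255,255),(100,60,420,330)),100)[:1]: q=rect(cast(i,c,66));print(q,mat(q[0]))
for c in blobs(mask(f,(0,0,150),(180,90,255),(150,60,360,330)),300)[:4]: q=rect(cast(i,c,2));print("w",q,mat(q[0]))
i=camera_info("side");f=grab_frame("side");cv2.imwrite("pics/s11.png",f)
for c in blobs(mask(f,(20,120,100),(35,255,255),(180,180,300,300)),30)[:1]: q=rect(cast(i,c,66));print("side",q,mat(q[0]))
E
```

```text
t 30.2 tcp [526.9  78.1 207.3] yawx 79.1 tilt fix [-0.004  0.002  0.   ] | shift [-415.   -23.8    3.3] n 6.7 | turn rz 1.381 F [-0.1 -0.8  0.3] w 69.9
(array([526.5,  75.3]), array([52.5, 50.1]), 77.8) [-80.5 112.4]
w (array([529.4, 132.2]), array([241.3, 129.4]), -10.7) [-88.4 168.8]
w (array([526.8,  77.9]), array([131.9,  70.5]), 79.2) [-80.7 115. ]
w (array([526.3,  77.7]), array([126.,  65.]), 79.2) [-81.1 114.7]
w (array([417.9, -61.2]), array([138.9,  72. ]), 79.1) [-161.5  -42.1]
side (array([525.8,  78. ]), array([55.1, 50.7]), -31.9) [-81.7 114.9]
```

View pics/w11.png

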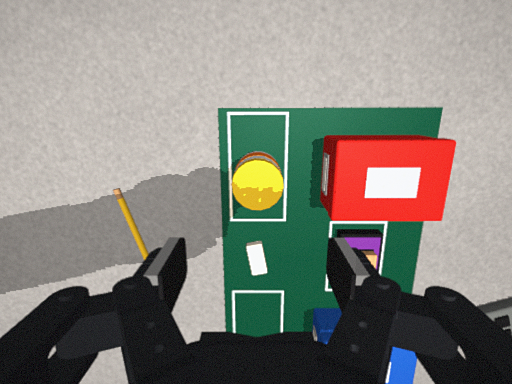

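The jar stands within about 1 to 2 mm of the frame centre. Next is the stapler.

Emit:
{"name": "jog_arm", "arguments": {"gripper": 0.06, "rows": [[-0.0415,-0.0024,0,-0.002,0.002,0],[-0.0415,-0.0024,0,0,0,0],[-0.0415,-0.0024,0,0,0,0],[-0.0415,-0.0024,0,0,0,0],[-0.0415,-0.0024,0,0,0,0],[-0.0415,-0.0024,0,0,0,0],[-0.0415,-0.0024,0,0,0,0],[-0.0415,-0.0024,0,0,0,0],[-0.0415,-0.0024,0,0,0,0],[-0.0415,-0.0024,0,0,0,0],[0,0,0,0,0,0.173],[0,0,0,0,0,0.173],[0,0,0,0,0,0.173],[0,0,0,0,0,0.173],[0,0,0,0,0,0.173],[0,0,0,0,0,0.173],[0,0,0,0,0,0.173],[0,0,0,0,0,0.17],[0,0,0,0,0,0],[0,0,0,0,0,0]]}}

```text
time_s: 32.8
eef_pos: [425.3, -324.6, 207.8]
ee_rot: [-3.14, -0.003, 0.002]
wrist_force: [0.5, -0.4, 0.1]
grip_width: 0.706
finger_force: 0.0
```

```bash
python3 - <<'E'
from h import *
go(425,-325,205,0)
i=camera_info("wrist");f=grab_frame("wrist");cv2.imwrite("pics/w12.png",f)
for c in blobs(mask(f,(45,100,40),(85,255,255),(80,40,440,330)),300)[:3]: q=rect(cast(i,c,46));print(c.min(0),c.max(0),q)
for c in blobs(mask(f,(0,0,0),(180,255,60),(80,40,440,270)),100)[:3]: q=rect(cast(i,c,8));print("blk",c.min(0),c.max(0),q)
E
```

```text
t 32.8 tcp [ 425.3 -324.6  207.8] yawx 0.1 tilt fix [-0.001  0.001  0.   ] | shift [-0.3  0.4  2.8] n 0.0 | turn rz 0.002 F [ 0.5 -0.4  0.1] w 60.3
[80 40] [170 166] (array([ 501.3, -195.4]), array([120.1,  81.7]), -9.6)
[80 85] [157 153] (array([ 481.8, -187.3]), array([73.3, 53.4]), 79.3)
[255 129] [284 230] (array([ 419.7, -337.9]), array([108.9,  27.6]), -1.2)
blk [80 40] [148  64] (array([ 549.3, -176.4]), array([72. , 22.8]), -89.6)
blk [316 235] [339 269] (array([ 319.1, -414.9]), array([48.7, 29.4]), 3.2)
blk [174 236] [197 269] (array([ 312.9, -242.9]), array([53.8, 25.6]), -27.4)
```

View pics/w12.png

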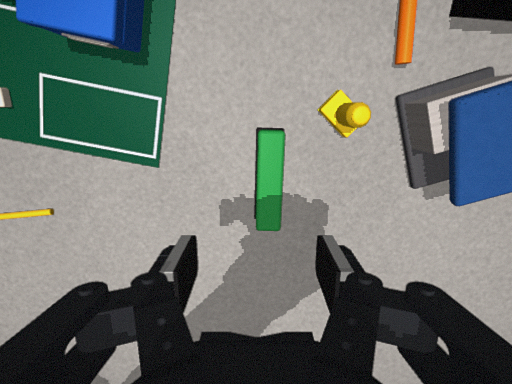

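Emit:
{"name": "jog_arm", "arguments": {"rows": [[0,0,0,0,0,0.022],[-0.0053,0.0134,0.03,0,0,0],[0,0,0.05,0,0,0],[0,0,0.04,0,0,0],[0,0,0,0,0,0],[0,0,0,0,0,0]]}}

```text
time_s: 33.6
eef_pos: [420.7, -338.8, 89.9]
ee_rot: [3.141, -0.035, 0.001]
wrist_force: [0.4, -0.5, 0.8]
grip_width: 0.702
finger_force: 0.0
```

```bash
python3 - <<'E'
from h import *
go(419.7,-337.9,18,-1.2)
E
```

```text
t 33.6 tcp [ 420.7 -338.8   89.9] yawx -1.3 tilt fix [ 0.001 -0.001  0.   ] | shift [-1.1 -0.9 71.9] n 1.1 | turn rz -0.001 F [ 0.4 -0.5  0.8] w 59.9
```

Emit:
{"name": "jog_arm", "arguments": {"rows": [[-0.001,-0.0008,0.03,0,0,0],[0,0,0.03,0,0,0],[0,0,0.012,0,0,0],[0,0,0,0,0,0],[0,0,0,0,0,0]]}}

```text
time_s: 34.22
eef_pos: [419.9, -338.3, 18.0]
ee_rot: [3.14, -0.035, 0.002]
wrist_force: [0.7, -1.1, -0.1]
grip_width: 0.701
finger_force: 0.0
```

Emit:
{"name": "jog_arm", "arguments": {"gripper": 0.012, "newtons": 50, "rows": [[0,0,0,0,0,0],[0,0,0,0,0,0],[0,0,0,0,0,0],[0,0,0,0,0,0],[0,0,0,0,0,0]]}}

```text
time_s: 34.85
eef_pos: [419.5, -337.8, 17.4]
ee_rot: [3.141, -0.035, 0.001]
wrist_force: [-0.8, 0.6, 6.3]
grip_width: 0.321
finger_force: 49.4
```

```bash
python3 - <<'E'
from h import *
go(419.7,-337.9,18,-1.2)
E
```

```text
t 34.85 tcp [ 419.5 -337.8   17.4] yawx -1.3 tilt fix [ 0.001 -0.001  0.   ] | shift [ 0.2  0.1 -0.6] n 0.0 | turn rz -0.002 F [-0.8  0.6  6.3] w 27.4
```

Emit:
{"name": "jog_arm", "arguments": {"rows": [[0,0,-0.02,0,0,0],[0,0,-0.04,0,0,0],[0,0,-0.04,0,0,-0.175],[0,0,-0.02,0,0,-0.175],[0,0,0,0,0,-0.175],[0,0,0,0,0,-0.175],[0,0,0,0,0,-0.175],[0,0,0,0,0,-0.175],[0,0,0,0,0,-0.175],[0,0,0,0,0,-0.178],[0.033,0.0047,0,0,0,0],[0.033,0.0047,0,0,0,0],[0.033,0.0047,0,0,0,0],[0.033,0.0047,0,0,0,0],[0.033,0.0047,0,0,0,0],[0.033,0.0047,0,0,0,0],[0,0,0.03,0,0,0],[0,0,0.04,0,0,0],[0,0,0,0,0,0],[0,0,0,0,0,0]]}}

```text
time_s: 37.35
eef_pos: [484.4, -148.4, 67.4]
ee_rot: [-2.422, -2.0, -0.0]
wrist_force: [1.3, -0.6, -1.8]
grip_width: 0.319
finger_force: 49.9
```

```bash
python3 - <<'E'
from h import *
go(484.2,-148.3,19.4,79.15)
E
```

```text
t 37.35 tcp [ 484.4 -148.4   67.4] yawx 79.1 tilt fix [ 0. -0.  0.] | shift [ 0.1 -0.3 48. ] n 0.8 | turn rz -0.001 F [ 1.3 -0.6 -1.8] w 27.2
```

Emit:
{"name": "jog_arm", "arguments": {"rows": [[0,0,0.02,0,0,0],[0,0,0.02,0,0,0],[0,0,0.006,0,0,0],[0,0,0.002,0,0,0],[0,0,0,0,0,0],[0,0,0,0,0,0]]}}

```text
time_s: 38.1
eef_pos: [484.9, -148.5, 19.5]
ee_rot: [2.422, 2.0, 0.001]
wrist_force: [0.1, 0.6, 1.1]
grip_width: 0.319
finger_force: 50.5
```

Emit:
{"name": "jog_arm", "arguments": {"rows": [[0,0,0.0007,0,0,0],[0,0,0,0,0,0]]}}

```text
time_s: 38.35
eef_pos: [484.9, -148.6, 19.4]
ee_rot: [2.421, 1.999, 0.001]
wrist_force: [-1.9, 1.1, 10.8]
grip_width: 0.318
finger_force: 51.6
```

Emit:
{"name": "jog_arm", "arguments": {"gripper": 0.055, "rows": [[0,0,0,0,0,0],[0,0,0,0,0,0],[0,0,0,0,0,0],[0,0,-0.02,0,0,0],[0,0,-0.04,0,0,0],[0,0,-0.05,0,0,0],[0,0,-0.05,0,0,0],[0,0,-0.05,0,0,0],[0,0,0,0,0,0],[0,0,0,0,0,0]]}}

```text
time_s: 39.6
eef_pos: [483.8, -148.1, 227.3]
ee_rot: [-2.422, -2.0, 0.0]
wrist_force: [-0.8, 0.2, 0.3]
grip_width: 0.643
finger_force: 0.0
```

```bash
python3 - <<'E'
from h import *
say()
i=camera_info("wrist");f=grab_frame("wrist");cv2.imwrite("pics/w13.png",f)
for c in blobs(mask(f,(45,120,95),(75,255,255),(100,40,440,330)),300)[:3]: q=rect(cast(i,c,48));print("st",c.min(0),c.max(0),q,mat(q[0]))
for c in blobs(mask(f,(0,0,150),(180,90,255),(150,60,360,330)),300)[:4]: q=rect(cast(i,c,2));print("w",q,mat(q[0]))
g=grab_frame("side");f=grab_frame("scene");i=camera_info("side")
for c in blobs(mask(g,(20,120,100),(35,255,255),(180,180,300,300)),30)[:1]: q=rect(cast(i,c,66));print("jar",q,mat(q[0]))
cv2.imwrite("pics/f1.png",cv2.resize(np.hstack([g[110:280,150:350],f[130:260,150:350][:170].copy() if 0 else f[110:280,150:350]]),None,fx=2,fy=2))
cv2.imwrite("pics/f2.png",cv2.imread("pics/w13.png"))
E
```

```text
t 39.6 tcp [ 483.8 -148.1  227.3] R [[0.189, 0.982, -0.001], [0.982, -0.189, 0.001], [0.0, -0.001, -1.0]] F [-0.8  0.2  0.3] w 54.9 ff 0.0
st [245 124] [270 219] (array([ 484.9, -148. ]), array([106.3,  27.4]), 79.2) [ -79.3 -114.8]
w (array([ 475.8, -305.8]), array([237.5, 172. ]), -10.8) [ -58.5 -271.5]
w (array([406. , -77.2]), array([133.,  89.]), 79.1) [-170.1  -60.1]
w (array([ 483.5, -148. ]), array([129.8,  70.5]), 79.2) [ -80.7 -115. ]
w (array([504.2, -39.9]), array([26.9, 20.8]), 89.8) [-80.7  -5. ]
jar (array([525.5,  79.5]), array([56.4, 51.1]), -71.4) [-82.3 116.3]
```

View pics/w13.png

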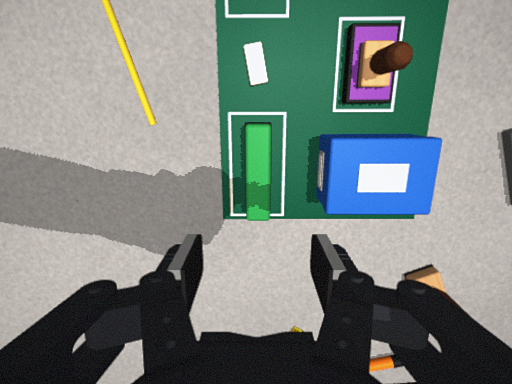

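View pics/f1.png

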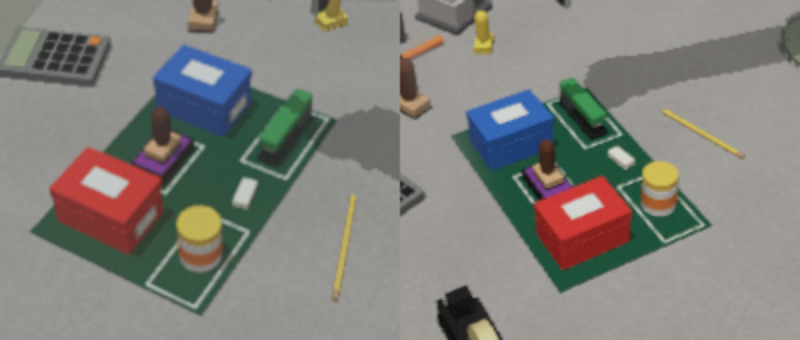

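The wrist view shows the stapler in its frame at (258,170) and the stamp on the pad at (380,60). The side and scene views show the jar upright in the red box's frame and nothing else disturbed. The arm is clear, so I'm handing in.

```bash
python3 -c "
from plant import ticket
print(ticket.job_done())"
```

```text
the job is handed in; nothing more can be done
None
```

I handed the job in at about 40 s: the ink pad, stamp, jar and stapler are released and standing in their places, each measured within about 1–2 mm of centre, though the two views of the jar differ by about 4 mm; no verdict came back.

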